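# Level zero check of two pressure sensors

### The job

Take the two square-bodied pressure sensors off the sloping rack together, in one grasp, and set them down as a pair in the level cradle without dropping them: lying level on both cross bars between the cheeks, centred lengthwise, brass noses towards the cradle's upright end plate. Then flip the guard on the control box up and back until it stays open by itself, and press the start button beneath it fully down with the tool, leaving the guard open. Leave the gauge, the brass adapter and the screwdriver where they lie.

Things in the scene. Friction and masses are not known exactly. Their poses are not given: they have to be found in the camera images.
- sensor_a_mid (a point): Centre (half-way up) of one of two identical pressure sensors: square steel body 22 x 22 mm, 80 mm long along its x; round brass nose (14 mm dia, 22 mm long) at the -x end, round black connector (16 mm dia, 16 mm long) at +x; 0.1 to 0.2 kg. z is normal to its upper face. Starts on the rack, nose downhill, parallel to its twin with 3 to 9 mm between.
- sensor_b_mid (a point): The same point and axes of the other, identical sensor.
- sensor_a_nose (a point): Tip of the brass nose of sensor a, 62 mm from its centre along -x.
- sensor_b_nose (a point): Tip of the brass nose of sensor b.
- rack: Fixed rack, origin at the centre of its underside, z up. Its plate (130 mm wide in y) slopes 30 degrees, down to the rack's -x, up to +x. Sensors lie along the slope on two cross bars, 8 mm wide, 18 mm proud of the plate, 56 mm clear between them for fingers; noses rest on an upright stop (34 mm) at the low end. Sensor centres are 29 mm off the plate along its normal.
- cradle: Fixed level cradle, base 160 (x) x 130 (y) x 12 mm, origin at the centre of its underside. Two cross bars along y at x = -32 and +32 mm, 8 mm wide, tops at z = 30 mm; at each bar's ends a cheek rises 10 mm more, 56 mm clear between cheeks for the 44 mm wide pair. Upright end plate, 52 mm tall, inner face at x = -74 mm. A sensor on the bars has its centre at z = 41 mm.
- console: Fixed grey control box, 120 (x) x 110 (y) x 55 mm tall, origin on the bench below it, in its own frame the box spans x = -50 to +70 mm and y = -55 to +55 mm. Its front is -x. The guard lies over the top.
- guard (a joint): Hinge angle of the clear guard over the button: 0 shut, grows as it is lifted, stop at 2.0 rad. It is light (50 g) and swings freely: it falls shut from below about 1.5 rad and falls open against its stop, and stays there, once past about 1.65.
- guard_hinge (a point): Middle of the guard's hinge axis, at x = +42, y = 0, z = 79 mm on the console; the axis runs along the console's y. The guard's cover (85 mm long, 68 mm wide) extends from it towards the console's -x when shut.
- guard_tab (a point): Middle of the free part of the guard's grey tab, 120 mm from the hinge axis; when shut at x = -78, z = 83 mm on the console, beyond the box's front with free air below. The tab is 20 mm wide in y, 8 mm thick and reaches 10 mm farther out than this point and 35 mm inwards.
- button (a joint): Travel of the start button: 0 released, 0.006 m fully down; pressed straight down against a spring of 5 N at the bottom. It springs back.
- button_top (a point): Centre of the top face of the white round button, 28 mm diameter, at x = -12, y = 0, z = 73 mm on the console, reachable from above when the guard is open.
- gauge: Bystander: round steel pressure gauge lying face up, 64 mm diameter, 30 mm high; origin at the centre of its underside.
- adapter: Bystander: brass stepped adapter standing up, 28 mm diameter at the foot, 35 mm high; origin at the centre of its underside.
- driver: Bystander: screwdriver lying on the bench; origin under its middle.
Mind the look-alikes: they are no part of the job. What is shaped like the part that bears sensor_a_mid but brown is not meant.

How it is judged:
On the way, in this order (a step that is already met when the one before it is completed fails the run):
1. both sensors lifted together off the rack, held in one grasp (height (world z) of each of sensor_a_mid, sensor_b_mid above 0.12 m and contact force between the fingers and sensor_a above 1 N and contact force between the fingers and sensor_b above 1 N and contact force between rack and sensor_a below 0.05 N and contact force between rack and sensor_b below 0.05 N and distance between sensor_a_mid and sensor_b_mid below 0.03 m), for 0.2 s.
2. the pair lowered into its place in the cradle while still held (at most 5 mm above the bars) (z of sensor_a_mid in the frame of cradle between 0.036 and 0.046 m and x of sensor_a_mid in the frame of cradle between -0.013 and 0.013 m and y of sensor_a_mid in the frame of cradle between -0.021 and 0.021 m and x of each of sensor_a_nose, sensor_b_nose in the frame of cradle below -0.04 m and angle between the x axis of each of sensor_a_mid, sensor_b_mid and the x axis of cradle, either way round below 0.14 rad and angle between each of sensor_a_mid, sensor_b_mid's own z axis and vertical below 0.1 rad and z of sensor_b_mid in the frame of cradle between 0.036 and 0.046 m and x of sensor_b_mid in the frame of cradle between -0.013 and 0.013 m and y of sensor_b_mid in the frame of cradle between -0.021 and 0.021 m and contact force between the fingers and sensor_a above 1 N and contact force between the fingers and sensor_b above 1 N), for 0.04 s.
3. guard flipped up and staying open with nothing of the robot touching it (value of joint guard above 1.5 rad and contact force between each of the fingers, the arm and guard below 0.05 N), for 0.3 s.
4. start button pressed fully down by the fingers, guard open (value of joint button above 0.0045 m and value of joint guard above 1.5 rad and contact force between the fingers and button above 0.5 N), for 0.05 s.
At the end, for the whole second after the job is handed in: Both sensors at rest on the cradle's bars: centres 41 +- 3 mm above its underside, within 13 mm of its middle in x and 21 mm in y, level within 0.1 rad, along its x within 0.14 rad, noses to the end plate; guard open beyond 1.5 rad, button sprung back (under 2 mm) (z of sensor_a_mid in the frame of cradle between 0.038 and 0.044 m and x of sensor_a_mid in the frame of cradle between -0.013 and 0.013 m and y of sensor_a_mid in the frame of cradle between -0.021 and 0.021 m and x of each of sensor_a_nose, sensor_b_nose in the frame of cradle below -0.04 m and angle between the x axis of each of sensor_a_mid, sensor_b_mid and the x axis of cradle, either way round below 0.14 rad and angle between each of sensor_a_mid, sensor_b_mid's own z axis and vertical below 0.1 rad and z of sensor_b_mid in the frame of cradle between 0.038 and 0.044 m and x of sensor_b_mid in the frame of cradle between -0.013 and 0.013 m and y of sensor_b_mid in the frame of cradle between -0.021 and 0.021 m and value of joint guard above 1.5 rad and value of joint button below 0.002 m and linear speed of each of sensor_a, sensor_b below 0.02 m/s); the robot touches nothing.
It fails at once if the gauge is moved more than 30 mm (distance of gauge from where it was at the start of the episode above 0.03 m).
It fails at once if the adapter is moved more than 30 mm (distance of adapter from where it was at the start of the episode above 0.03 m).
It fails at once if the driver is moved more than 30 mm (distance of driver from where it was at the start of the episode above 0.03 m).
It also fails if it takes over 67 s, if anything falls off the work surface, if the arm or the gripper's body presses on something with over 40 N, if the wrist force passes 120 N, or if a joint passes its speed limit or range.

### The arm

A 7-joint arm with a two-finger parallel gripper is mounted at the origin on the work surface. World frame = base frame: x ahead of the robot, y to its left, z up, the work surface at z = 0. Lengths are in m, angles in rad, forces in N, time in s.
With the tool pointing down it reaches from about 0.4 to 0.85 m from the base axis. Payload 10.4 kg.
Tool frame: the origin (TCP) lies at the very end of the fingers, on their centre line; the grasp point (between the pads) lies 19 mm behind it; x points along the fingers, z is the direction in which the jaws open and shut, and the axes are right-handed (so a half turn about x gives the same grasp; the last joint's range is limited). The gripper opens to 85 mm and grips with 20 to 120 N. Pads are 22 mm wide; open, the fingers measure 114 mm over their backs; the gripper's body (76 mm by 85 mm) begins 54 mm behind the grasp point. The pads swing forward as they close: fully open they stand 13 mm farther back than shut.
Start: joints at [1.167, 0.332, -0.065, 1.46, 0.022, 1.35, -0.088], TCP at [0.232, -0.58, 0.231] pointing down, gripper open.
Joint ranges: [-2.6, 2.6], [-0.5, 2.12], [-1.47, 1.34], [0.16, 2.42], [-1.27, 4.41], [0.06, 2.06], [-2.6, 2.6]. Speed limits (rad/s): [2.22, 2.22, 2.79, 2.79, 3.14, 3.14, 3.14].

### API

Orientations are given as a unit quaternion [x, y, z, w].
In Python, from workcell import telemetry, viewer, manip, spot_in, mark_of gives the robot as it stands. The module is installed in compiled form; this text tells all that it offers.
- The arm moves only by the shell command python3 -m crank 'ROWS' [FORCE]. ROWS is JSON, a list of rows, each a list of 3 entries, a list of its own where there are three numbers: the closure, from 0 (fully open) to 1 (shut), then the shift along the world's x, y, z in cm, then the turn, a rotation vector about the world's x, y, z in rad. A call has 1 to 12 rows; each row shifts and turns the commanded pose from where the row before left it; what a row does not reach is not made up. A row lasts 1/12 s, in which the tool goes at most 41.7 mm and 7.16 degrees, less where a joint would pass 70% of its speed; a pose out of reach is approached as far as the arm can. A call with a gripper value outside its range is refused whole. The fingers move at their own pace and stop on an object; FORCE is the grip in N (left out, the last holds). Time passes only in rows, so rows that do not move let the fingers close. It gives the time, the measured TCP pose, the force and the opening at its end, in the units of the state.
- telemetry.get_obs(): the state, without advancing time (a new reading comes with each control period).
- viewer.camera(name): name is "scene" or "top" or "wrist"; returns a dict with "frame" (400x640x3 uint8, red, green, blue), "intrinsics" (3x3 intrinsics, pixels), "k1" (the pictures are not rectified: a ray, as slopes to the right and down, at radius r is drawn at 1 + k1 r^2 times it, then the intrinsics apply), "cam_to_world" (4x4, takes a point from camera to world coordinates). Camera axes: x right, y up, looking along -z (the intrinsics and any distortion apply to the point x, -y, -z); pixel columns grow to the right and rows downward; lengths in m; the calibration is good to about 2 mm. A picture is of the moment at which its call begins. There is no depth.
- manip.hand_in(): hands the job in, once; it reports no verdict.
Trained networks look in a picture, given as the dict that the camera call returned (one of the last four; its "shot" number tells which), for a name from the list of things; names that differ only in an ending like _2 or _b are one class to them, and where a whole thing is asked for, a point or a joint stands for the part that bears it (a point fixed in the world has none). Each returns a list of dicts, best first, with "conf" (0 to 1); they miss things now and then, are a little off and sometimes report something else, mostly with a low value. They report only what shows in the picture. A call takes as long as a camera call. They do not tell look-alikes from the thing itself.
- spot_in(thing, picture): "location" ([x, y, z] in m, in the coordinates of the camera as it stood for that picture, good to about 4 mm: the middle of the surface that is visible of it).
- mark_of(thing, picture): "location" ([x, y, z] in m, in the coordinates of the camera as it stood for that picture, good to about 4 mm: a listed point, or the origin of a listed thing).
The state is a dict: "clock": time; "joint_pos": joint angles; "joint_velocities": joint speeds; "tau": joint torques, N m; "position": TCP position; "ee_rot": TCP orientation; "ft_force": force on the tool from outside, world axes, zero at the start; "torque": the same for the moment, N m; "grip_width": opening from 0.0 (shut) to 1.0 (fully open).
Only numpy, scipy, OpenCV 4.12 (cv2) and the standard library are available. Lean on these libraries where they do the work, as an engineer would, in place of code of your own. Each camera call takes 0.05 s, during which the arm holds its last target. There are 200 camera calls.

## Working session

There is one attempt and no reset: what is moved stays moved. The work goes in short steps, Python scripts to look and compute and a shell command to move; the robot and the scene stay as the last step left them, time stands still between calls to the robot, and variables do not carry over. Pictures are saved under pics/ and viewed, about 8 in all and at most 12, crops included, and the job is handed in when it is done.

```bash
mkdir -p pics; cat > h.py <<'E'
import numpy as np, cv2
from workcell import telemetry, viewer, manip, spot_in, mark_of
from scipy.spatial.transform import Rotation as R
def w(p,loc): T=np.array(p["cam_to_world"]); return T[:3,:3]@np.array(loc)+T[:3,3]
def px(p,X):
    T=np.array(p["cam_to_world"]);c=T[:3,:3].T@(np.array(X)-T[:3,3]);a=np.array([c[0],-c[1]])/-c[2]
    a=a*(1+p["k1"]*(a@a));K=np.array(p["intrinsics"]);return (K@[a[0],a[1],1])[:2]
def ray(p,u,v):
    K=np.array(p["intrinsics"]);d=np.linalg.inv(K)@[u,v,1];a=d[:2].copy();b=a.copy()
    for _ in range(20): b=a/(1+p["k1"]*(b@b))
    T=np.array(p["cam_to_world"]);return T[:3,3],T[:3,:3]@np.array([b[0],-b[1],-1])
def atz(p,u,v,z):
    o,d=ray(p,u,v);return o+d*(z-o[2])/d[2]
def save(p,n): cv2.imwrite("pics/"+n,cv2.cvtColor(p["frame"],cv2.COLOR_RGB2BGR))
E
cat > a.py <<'E'
from h import *
np.set_printoptions(precision=3,suppress=True)
print(telemetry.get_obs())
for c in ["scene","top"]:
    p=viewer.camera(c);save(p,c+"0.png")
    for t in ["sensor_a_mid","sensor_a_nose","rack","cradle","console","guard_hinge","guard_tab","button_top","gauge","adapter","driver"]:
        for m in mark_of(t,p)[:4]:
            X=w(p,m["location"]);print(c,t,round(m["conf"],2),X,px(p,X).astype(int))
E
python3 a.py; python3 -c "
import cv2,numpy as np
a=[cv2.imread('pics/%s0.png'%c) for c in('scene','top')]
cv2.imwrite('pics/both0.png',cv2.resize(np.vstack(a),(480,600)))"
```

```text
{'clock': 0.0, 'joint_pos': array([ 1.167,  0.333, -0.065,  1.461,  0.022,  1.35 , -0.089]), 'joint_velocities': array([-0.002,  0.   , -0.001, -0.001, -0.002,  0.   , -0.   ]), 'tau': array([ -0.   , -62.545,   0.049, -39.16 ,   0.016,   0.01 ,  -0.   ]), 'position': array([ 0.232, -0.58 ,  0.231]), 'ee_rot': array([ 0.397,  0.586, -0.396,  0.585]), 'ft_force': array([ 0.317,  0.29 , -0.389]), 'torque': array([-0.024, -0.004, -0.022]), 'grip_width': 0.9973544943449701}
scene sensor_a_mid 0.91 [ 0.806 -0.226  0.007] [355 373]
scene sensor_a_mid 0.65 [ 0.615 -0.201  0.081] [262 280]
scene sensor_a_mid 0.64 [ 0.435 -0.252  0.011] [171 268]
scene sensor_a_nose 0.96 [ 0.566 -0.215  0.052] [236 279]
scene sensor_a_nose 0.69 [ 0.451 -0.191  0.01 ] [201 247]
scene rack 0.61 [ 0.635 -0.217 -0.002] [271 312]
scene rack 0.4 [ 0.583  0.257 -0.   ] [372 137]
scene cradle 0.69 [0.581 0.258 0.   ] [371 136]
scene cradle 0.61 [ 0.571 -0.248  0.049] [226 297]
scene console 0.59 [ 0.391  0.16  -0.001] [283 130]
scene console 0.57 [ 0.583 -0.004  0.002] [312 212]
scene console 0.35 [ 0.785  0.028 -0. 
[... 408 characters left out ...]
1 -0.221  0.012] [409 111]
top sensor_a_mid 0.57 [ 0.433 -0.254  0.012] [421 264]
top sensor_a_nose 0.86 [ 0.866 -0.249  0.008] [419  90]
top sensor_a_nose 0.76 [ 0.45  -0.192  0.012] [396 256]
top sensor_a_nose 0.75 [ 0.565 -0.214  0.049] [408 207]
top rack 0.78 [ 0.631 -0.216  0.001] [405 182]
top console 0.89 [ 0.581 -0.015 -0.001] [324 200]
top console 0.65 [ 0.63  -0.214 -0.002] [404 183]
top guard_hinge 0.83 [ 0.621 -0.004  0.08 ] [320 180]
top guard_hinge 0.54 [ 0.578 -0.013 -0.002] [323 201]
top guard_tab 0.75 [ 0.503 -0.017  0.079] [325 231]
top gauge 0.61 [0.394 0.157 0.   ] [251 275]
top adapter 0.47 [ 0.422 -0.136  0.004] [372 266]
top driver 0.62 [ 0.781  0.026 -0.003] [310 121]
```

View pics/top0.png

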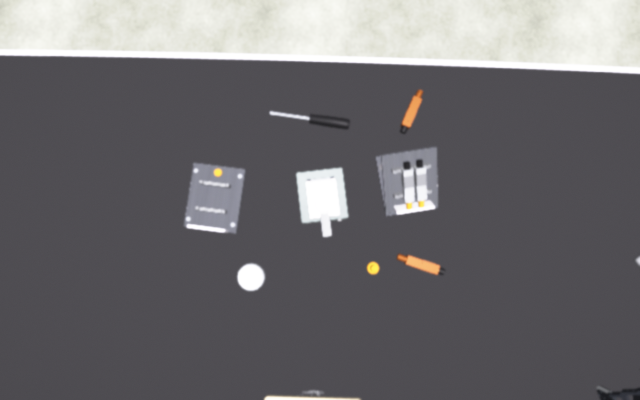

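View pics/scene0.png

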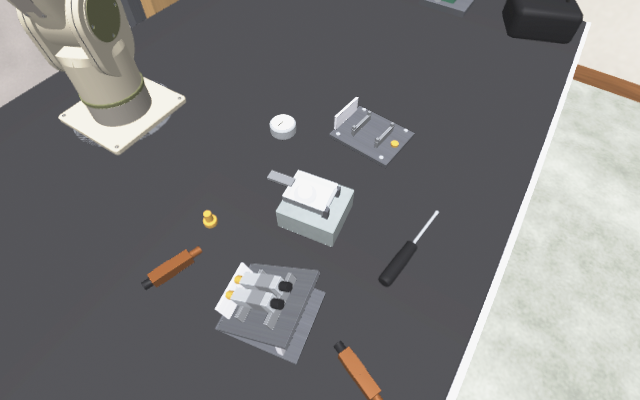

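Top view: the sensors are on the rack at (408,185) and (421,185). The orange-brown look-alikes lie on the bench at (411,111) and (423,265), at z≈0.01. The real ones are steel, at z≈0.08. The cradle is at (214,198) with its end plate at (206,228), and the console is at (322,200). Next I move over the rack for a close look.

```bash
python3 -m crank '[[0,[2.5,3,1],[0,0,-0.025]],[0,[2.5,3,1],[0,0,-0.025]],[0,[2.5,3,1],[0,0,-0.025]],[0,[2.5,3,1],[0,0,-0.025]],[0,[2.5,3,1],[0,0,-0.025]],[0,[2.5,3,1],[0,0,-0.025]],[0,[2.5,3,1],[0,0,-0.025]],[0,[2.5,3,1],[0,0,-0.025]],[0,[2.5,3,1],[0,0,-0.025]],[0,[2.5,3,1],[0,0,-0.025]],[0,[2.5,3,1],[0,0,-0.025]],[0,[2.5,3,0],[0,0,-0.025]]]' 60
cat > b.py <<'E'
from h import *
import sys
np.set_printoptions(precision=3,suppress=True)
o=telemetry.get_obs();print(o["clock"],o["position"],R.from_quat(o["ee_rot"]).as_matrix()[:,[0,2]].T,o["joint_pos"])
p=viewer.camera("wrist");save(p,sys.argv[1]+".png")
for t in sys.argv[2:]:
    for m in mark_of(t,p)[:4]:
        X=w(p,m["location"]);print(t,round(m["conf"],2),X,px(p,X).astype(int))
import pickle;pickle.dump(p,open(sys.argv[1]+".pkl","wb"))
E
python3 b.py w1 sensor_a_mid sensor_a_nose rack
```

```text
clock: 2.2
position: [0.5338, -0.2188, 0.3438]
ee_rot: [0.48, 0.518, -0.479, 0.521]
ft_force: [-0.3, -0.6, 1.2]
grip_width: 0.998
2.2 [ 0.534 -0.219  0.344] [[ 0.003 -0.001 -1.   ]
 [ 0.079 -0.997  0.002]] [ 0.604  0.21  -0.353  1.39   0.073  1.55  -1.235]
sensor_a_mid 0.83 [ 0.436 -0.252  0.011] [333 216]
sensor_a_mid 0.79 [ 0.616 -0.203  0.08 ] [310  97]
sensor_a_nose 0.71 [ 0.453 -0.19   0.012] [295 203]
sensor_a_nose 0.64 [ 0.572 -0.21   0.048] [313 131]
sensor_a_nose 0.46 [ 0.505 -0.018  0.08 ] [166 172]
rack 0.65 [ 0.634 -0.214 -0.001] [319  86]
```

View pics/w1.png

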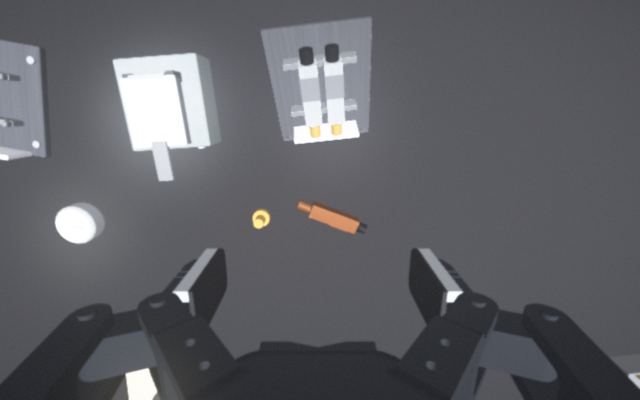

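The wrist view shows the pair as grey bodies with connectors at (306,55) and (332,52) and noses at (315,131) and (337,130). The brown look-alike at (335,218) lies on the bench.

```bash
cat > c.py <<'E'
from h import *
import pickle
np.set_printoptions(precision=4,suppress=True)
p=pickle.load(open("w1.pkl","rb"))
for c,n in [((306,55),(315,131)),((332,52),(337,130))]:
    C=atz(p,*c,.106);N=atz(p,*n,.051);d=C-N;print(C,N,np.degrees(np.arctan2(d[1],d[0])),np.hypot(d[0],d[1]), 'mid',N+d*60/114)
for a,b,z in [((291,112),(356,106),.055),((283,65),(356,57),.085)]:
    A=atz(p,*a,z);B=atz(p,*b,z);d=A-B;print('bar',A,B,np.degrees(np.arctan2(-d[0],d[1])))
f=p["frame"][20:150,250:390];cv2.imwrite("pics/crop1.png",cv2.resize(f[:,:,::-1],None,fx=5,fy=5,interpolation=2)[:600])
E
python3 c.py
```

```text
[ 0.6602 -0.1952  0.106 ] [ 0.5727 -0.2118  0.051 ] 10.71726641499489 0.08910382174887364 mid [ 0.6188 -0.2031  0.0799]
[ 0.6657 -0.2243  0.106 ] [ 0.5764 -0.2419  0.051 ] 11.188890654447546 0.09097039482382546 mid [ 0.6234 -0.2327  0.0799]
bar [ 0.5955 -0.1777  0.055 ] [ 0.6101 -0.264   0.055 ] 9.62308828822032
bar [ 0.65   -0.1675  0.085 ] [ 0.6658 -0.2541  0.085 ] 10.338338618963093
```

View pics/crop1.png

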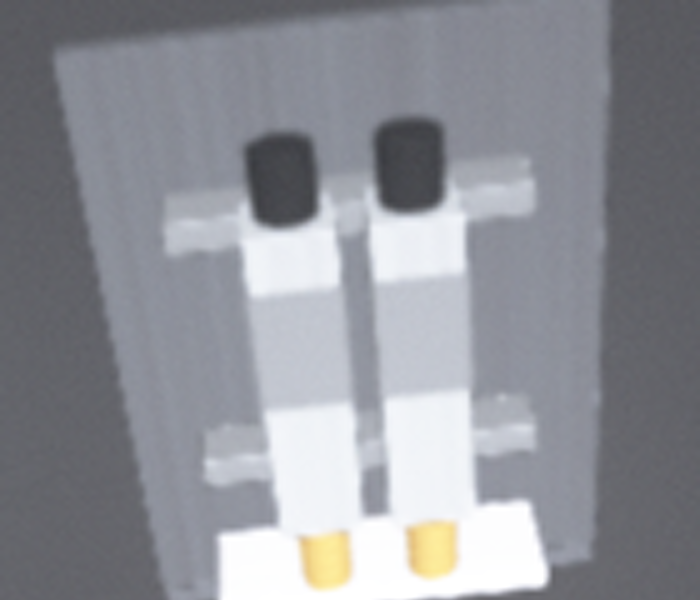

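Pair midpoint ≈ (0.619, -0.218, 0.080), yaw ≈ 10.3°. I tilt 30° and go to the standoff.

```bash
python3 -m crank '[[0,[0.4,-0.1,-2.2],[0,0,0.1]],[0,[0.5,-0.1,-2.2],[0.0157,-0.086,0]],[0,[0.5,-0.1,-2.2],[0.0157,-0.086,0]],[0,[0.5,-0.1,-2.2],[0.0157,-0.086,0]],[0,[0.5,-0.1,-2.2],[0.0157,-0.086,0]],[0,[0.5,-0.1,-2.2],[0.0157,-0.086,0]],[0,[0.6,-0.2,-2.2],[0.0157,-0.086,0]],[0,[0,0,-2.3],[0,0,0]],[0,[0,0,0],[0,0,0]]]'; python3 b.py w2 sensor_a_mid rack
```

```text
clock: 3.15
position: [0.563, -0.2294, 0.159]
ee_rot: [0.579, 0.409, -0.299, 0.639]
ft_force: [-1.5, 0.4, -0.6]
grip_width: 0.997
3.15 [ 0.563 -0.229  0.159] [[ 0.487  0.091 -0.869]
 [ 0.176 -0.984 -0.004]] [ 0.83   0.13  -0.364  1.973 -0.431  0.673 -0.628]
sensor_a_mid 0.77 [ 0.813 -0.223  0.015] [351  41]
sensor_a_mid 0.72 [ 0.616 -0.203  0.078] [298 188]
rack 0.58 [ 0.638 -0.216  0.003] [318 188]
rack 0.33 [ 0.575 -0.245  0.049] [339 249]
```

View pics/w2.png

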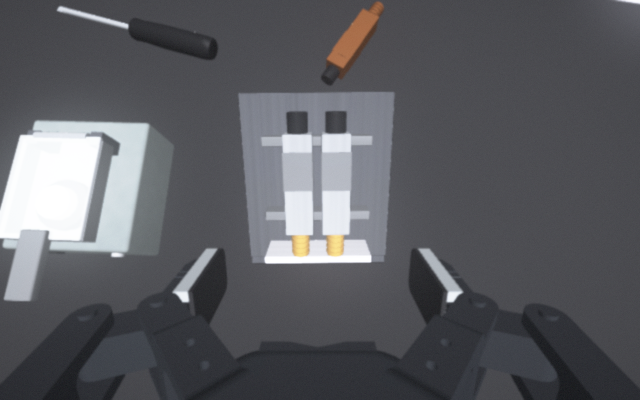

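Wrist view along the slope normal: bodies at (298,185) and (336,185), jaws symmetric about column 317, yaw aligned. I check the position along the axis and the lateral position.

```bash
cat > d.py <<'E'
from h import *
import pickle
np.set_printoptions(precision=4,suppress=True)
p=pickle.load(open("w2.pkl","rb"))
ps=np.radians(10.3);ex=np.array([np.cos(ps),np.sin(ps),0]);ey=np.array([-np.sin(ps),np.cos(ps),0])
a=ex*np.cos(np.pi/6)+[0,0,.5];n=-ex*.5+[0,0,np.cos(np.pi/6)]
c=np.array([.619,-.218,.080]);q=c+.011*n
def pl(u,v):
    o,d=ray(p,u,v);X=o+d*((q-o)@n)/(d@n)-c;return np.array([X@a,X@ey])*1000
for u,v in [(297,134),(336,134),(299,235),(336,234),(283,185),(314,185),(321,185),(352,185)]:print(u,v,pl(u,v))
o=telemetry.get_obs();print("tcp rel",[(o["position"]-c)@k*1000 for k in(a,ey,n)])
E
python3 d.py
```

```text
297 134 [42.4357 14.092 ]
336 134 [ 42.2851 -14.1988]
299 235 [-36.9686  14.4282]
336 234 [-36.2284 -15.0999]
283 185 [ 4.2946 25.6709]
314 185 [4.181 2.09 ]
321 185 [ 4.1556 -3.2319]
352 185 [  4.0439 -26.7938]
tcp rel [np.float64(-2.2771816493991555), np.float64(-1.7931896445710345), np.float64(100.6430567096044)]
```

```bash
python3 -m crank '[[0,[1.05,0.21,-1.68],[0,0,0]],[0,[1.05,0.21,-1.68],[0,0,0]],[0,[1.05,0.22,-1.68],[0,0,0]],[0,[1.05,0.22,-1.68],[0,0,0]],[0,[1.05,0.22,-1.68],[0,0,0]],[0,[1.05,0.22,-1.68],[0,0,0]],[0,[0,0,0],[0,0,0]],[0,[0,0,0],[0,0,0]]]'; sed -i '/^for u/d' d.py; python3 d.py
```

```text
clock: 3.97
position: [0.6314, -0.215, 0.0647]
ee_rot: [0.578, 0.407, -0.296, 0.642]
ft_force: [0.9, -0.6, 0.4]
grip_width: 1.0
tcp rel [np.float64(3.3527205314879143), np.float64(0.7565598484348527), np.float64(-19.608243344983418)]
```

```bash
python3 -m crank '[[0.3,[0,0,0],[0,0,0]],[0.4,[0,0,0],[0,0,0]],[0.6,[0,0,0],[0,0,0]],[1,[0,0,0],[0,0,0]],[1,[0,0,0],[0,0,0]],[1,[0,0,0],[0,0,0]],[1,[0,0,0],[0,0,0]],[1,[0,0,0],[0,0,0]],[1,[0,0,0],[0,0,0]],[1,[0,0,0],[0,0,0]],[1,[0,0,0],[0,0,0]],[1,[0,0,0],[0,0,0]]]' 70; python3 d.py
```

```text
clock: 4.97
position: [0.6305, -0.2161, 0.0652]
ee_rot: [0.578, 0.406, -0.297, 0.643]
ft_force: [-8.6, 0.7, 10.8]
grip_width: 0.501
tcp rel [np.float64(2.646639875179945), np.float64(-0.20008017060698768), np.float64(-18.63685460783668)]
```

```bash
python3 -m crank '[[1,[-0.4,-0.1,0.7],[0,0,0]],[1,[-0.74,-0.13,1.3],[0,0,0]],[1,[-0.74,-0.13,1.3],[0,0,0]],[1,[-0.74,-0.13,1.3],[0,0,0]],[1,[-0.74,-0.13,1.3],[0,0,0]],[1,[-0.74,-0.13,2],[0,0,0]],[1,[0,0,2.5],[0,0,0]],[1,[0,0,2.5],[0,0,0]],[1,[0,0,2.5],[0,0,0]],[1,[0,0,2],[0,0,0]],[1,[0,0,1],[0,0,0]],[1,[0,0,0],[0,0,0]]]'; python3 b.py w3 sensor_a_mid
```

```text
clock: 5.97
position: [0.5897, -0.2232, 0.2502]
ee_rot: [0.578, 0.406, -0.296, 0.643]
ft_force: [-0.1, 0.2, -2.3]
grip_width: 0.497
5.9667 [ 0.59  -0.223  0.25 ] [[ 0.495  0.088 -0.864]
 [ 0.18  -0.984  0.003]] [ 0.796  0.075 -0.36   1.829 -0.367  0.836 -0.755]
sensor_a_mid 0.7 [ 0.577 -0.211  0.264] [287 275]
sensor_a_mid 0.6 [ 0.811 -0.222  0.014] [344 107]
```

View pics/w3.png

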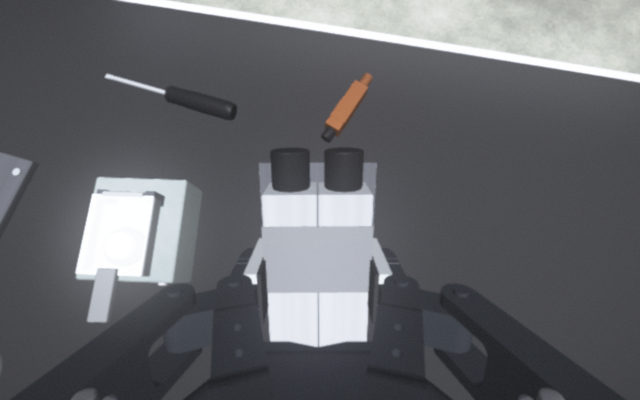

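Both sensors are held flush together (column 318 seam) and the grasp is at mid-body. I carry them to the cradle and level out.

```bash
python3 -m crank '[[1,[-0.5,2,1],[-0.0188,0.104,0]],[1,[-0.5,3.5,1],[-0.0188,0.104,0]],[1,[-0.5,4,1],[-0.0188,0.104,0]],[1,[-0.5,4,0.5],[-0.0188,0.104,0]],[1,[-0.5,4,0.5],[-0.0188,0.104,0]],[1,[-0.5,4,0],[0,0,-0.04]],[1,[-0.5,4,0],[0,0,-0.04]],[1,[-0.5,4,0],[0,0,-0.04]],[1,[-0.5,4,0],[0,0,-0.04]],[1,[-0.5,4,0],[0,0,-0.04]],[1,[-0.5,4,0],[0,0,-0.04]],[1,[-0.5,3.5,0],[0,0,-0.04]]]'; python3 -m crank '[[1,[0,2,0],[0,0,0]],[1,[0,0,0],[0,0,0]]]';python3 b.py w4 sensor_a_mid cradle
```

```text
clock: 7.07
position: [0.5278, 0.2298, 0.2855]
ee_rot: [-0.523, -0.476, 0.526, -0.473]
ft_force: [0.3, -0.2, -2.1]
grip_width: 0.499
clock: 7.23
position: [0.5265, 0.253, 0.2853]
ee_rot: [-0.521, -0.479, 0.524, -0.474]
ft_force: [-0.0, 0.3, -2.7]
grip_width: 0.504
7.2333 [0.527 0.253 0.285] [[-0.008  0.003 -1.   ]
 [-0.091 -0.996 -0.003]] [ 0.016  0.29  -0.667  1.456  0.172  1.462 -2.312]
sensor_a_mid 0.77 [0.524 0.265 0.304] [292 278]
cradle 0.65 [0.585 0.255 0.001] [313 114]
```

View pics/w4.png

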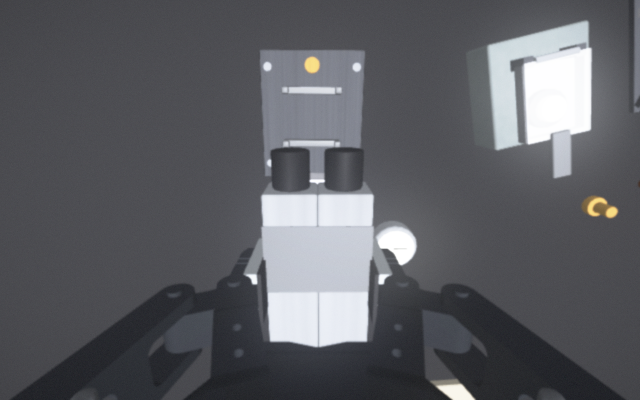

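The cradle shows straight ahead: far bar (283–341, 90), near bar (284–340, 143), far base edge (261–364, 51), end plate on the near side.

```bash
cat > e.py <<'E'
from h import *
import pickle
np.set_printoptions(precision=4,suppress=True)
p=pickle.load(open("w4.pkl","rb"))
def P(u,v,z): return atz(p,u,v,z)[:2]
L=[("far edge",(261,51.5),(364,51),.012,.08),("bar far",(283.5,90.5),(341,90.5),.04,.032),("bar near",(284.5,143.5),(340,143.5),.04,-.032)]
for n,a,b,z,xo in L:
    A=P(*a,z);B=P(*b,z);m=(A+B)/2;y=A-B;yaw=np.arctan2(-y[0],y[1]);ex=np.array([np.cos(yaw),np.sin(yaw)])
    print(n,A,B,np.linalg.norm(y),np.degrees(yaw),"centre",m-xo*ex)
g=cv2.cvtColor(p["frame"],cv2.COLOR_RGB2GRAY).astype(int)
print(g[84:98,300],g[137:150,312]);print(g[90,276:292],g[90,334:350])
E
python3 e.py
```

```text
far edge [0.6663 0.3118] [0.6552 0.1856] 0.12665877059609246 -5.020884164173701 centre [0.581  0.2557]
bar far [0.6172 0.2869] [0.611 0.219] 0.0681708542714107 -5.248770485333284 centre [0.5822 0.2558]
bar near [0.555  0.2933] [0.5488 0.2246] 0.06897841847167252 -5.207990537125459 centre [0.5838 0.256 ]
[132 134 154 201 220 222 220 218 205 161 129 128 133 131] [135 129 120 159 213 220 216 211 197 161 139 137 135]
[129 130 130 131 130 137 173 196 209 215 206 176 163 203 217 218] [210 167 177 205 213 217 207 175 134 130 131 129 130 132 134 133]
```

```bash
python3 -m crank '[[1,[1.4,0.1,-1],[0,0,0]],[1,[1.4,0.1,-2],[0,0.004,0]],[1,[1.4,0.1,-2.5],[0,0.004,0]],[1,[1.4,0,-3],[0,0,0]],[1,[0,0,-3.5],[0,0,0]],[1,[0,0,-3.5],[0,0,0]],[1,[0,0,-3.5],[0,0,0]],[1,[0,0,-3],[0,0,0]],[1,[0,0,-2],[0,0,0]],[1,[0,0,-1],[0,0,0]],[1,[0,0,0],[0,0,0]]]'; python3 b.py w5 sensor_a_mid
```

```text
clock: 8.3
position: [0.5849, 0.2483, 0.0357]
ee_rot: [-0.521, -0.477, 0.529, -0.471]
ft_force: [0.2, 0.1, -2.4]
grip_width: 0.505
8.3 [0.585 0.248 0.036] [[-0.014 -0.001 -1.   ]
 [-0.101 -0.995  0.002]] [-0.04   0.606 -0.575  1.588  0.353  1.068 -2.381]
sensor_a_mid 0.68 [0.583 0.263 0.055] [287 279]
```

View pics/w5.png

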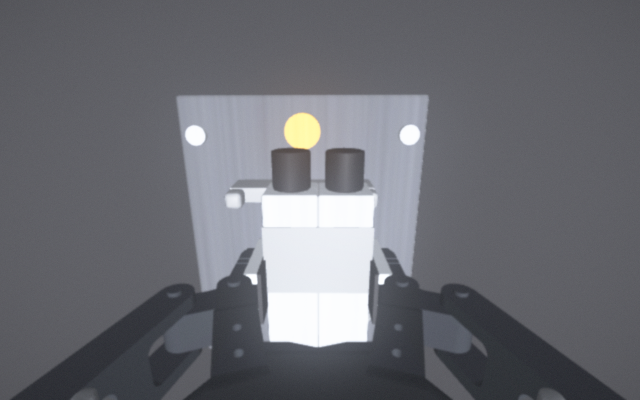

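The pair sits about 8–9 mm to the right of the cradle axis (base centre column 303, seam at 318). The pose agrees, with y at 0.248 against 0.256. I correct that, then lower.

```bash
python3 -m crank '[[1,[-0.1,0.4,0],[0,-0.012,0.01]],[1,[-0.1,0.45,0],[0,0,0]],[1,[0,0,0],[0,0,0]]]';python3 -m crank '[[1,[0,0,-0.5],[0,0,0]],[1,[0,0,-0.4],[0,0,0]],[1,[0,0,0],[0,0,0]]]'; python3 b.py w6 sensor_a_mid
```

```text
clock: 8.65
position: [0.5829, 0.2604, 0.0384]
ee_rot: [0.522, 0.478, -0.521, 0.477]
ft_force: [-0.6, 0.2, -1.4]
grip_width: 0.501
clock: 8.9
position: [0.5828, 0.2582, 0.0274]
ee_rot: [-0.522, -0.477, 0.522, -0.477]
ft_force: [-0.7, -0.2, -2.8]
grip_width: 0.5
8.9 [0.583 0.258 0.027] [[-0.001  0.    -1.   ]
 [-0.089 -0.996 -0.   ]] [-0.058  0.612 -0.574  1.599  0.368  1.042 -2.397]
sensor_a_mid 0.6 [0.58  0.273 0.044] [287 277]
```

```bash
python3 -m crank '[[1,[0,-0.1,-0.2],[0,0,0]],[1,[0,0,-0.2],[0,0,0]],[1,[0,0,0],[0,0,0]],[1,[0,0,0],[0,0,0]]]'; python3 b.py w7
```

```text
clock: 9.33
position: [0.5833, 0.2577, 0.0245]
ee_rot: [0.522, 0.477, -0.522, 0.477]
ft_force: [0.2, -0.3, -2.3]
grip_width: 0.506
9.3333 [0.583 0.258 0.025] [[ 0.     0.001 -1.   ]
 [-0.089 -0.996 -0.001]] [-0.057  0.615 -0.572  1.601  0.371  1.035 -2.398]
```

View pics/w7.png

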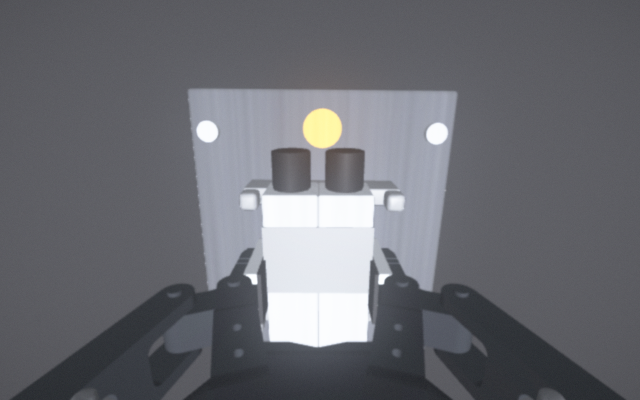

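The pair is centred between the cheeks (249 and 396) to about 1–2 mm. I lower to contact.

```bash
python3 -m crank '[[1,[0,0,-0.2],[0,0,0]],[1,[0,0,0],[0,0,0]],[1,[0,0,0],[0,0,0]]]';python3 -m crank '[[1,[0,0,-0.15],[0,0,0]],[1,[0,0,0],[0,0,0]],[1,[0,0,0],[0,0,0]]]'
```

```text
clock: 9.63
position: [0.5834, 0.2578, 0.0242]
ee_rot: [0.522, 0.477, -0.522, 0.477]
ft_force: [-6.3, -4.6, 14.5]
grip_width: 0.498
clock: 9.88
position: [0.5835, 0.2578, 0.0241]
ee_rot: [0.522, 0.477, -0.522, 0.477]
ft_force: [-12.9, -7.6, 29.0]
grip_width: 0.501
```

```bash
python3 -m crank '[[1,[0,0,0.3],[0,0,0]],[1,[0,0,0],[0,0,0]],[0.42,[0,0,0],[0,0,0]],[0.35,[0,0,0],[0,0,0]],[0.25,[0,0,0],[0,0,0]],[0.2,[0,0,0],[0,0,0]],[0.2,[0,0,1],[0,0,0]],[0.2,[0,0,2],[0,0,0]],[0.2,[0,0,3],[0,0,0]],[0.2,[0,0,3],[0,0,0]],[0.2,[0,0,3],[0,0,0]],[0.2,[0,0,3],[0,0,0]]]'; python3 b.py w8 sensor_a_mid sensor_a_nose
```

```text
clock: 10.88
position: [0.5831, 0.2579, 0.1763]
ee_rot: [0.522, 0.477, -0.521, 0.477]
ft_force: [0.3, 0.0, 0.3]
grip_width: 0.803
10.8833 [0.583 0.258 0.176] [[ 0.001  0.002 -1.   ]
 [-0.089 -0.996 -0.002]] [-0.022  0.464 -0.625  1.472  0.275  1.293 -2.332]
sensor_a_mid 0.64 [0.58  0.271 0.043] [304 191]
sensor_a_nose 0.59 [0.525 0.278 0.041] [303 245]
```

View pics/w8.png

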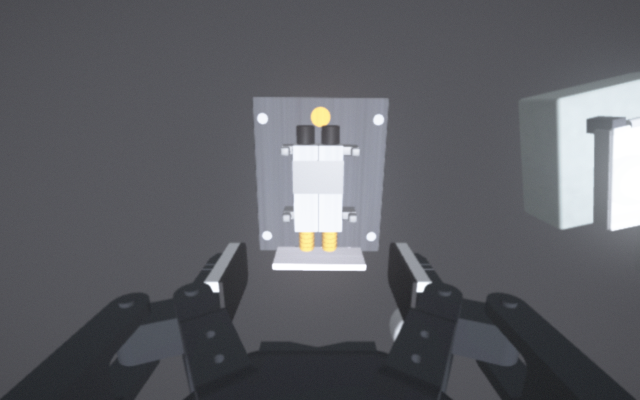

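The pair rests level on the bars, centred, with the noses at the end plate. On to the guard: I shut the fingers, move in front of the console, and pitch 45°.

```bash
python3 -m crank '[[0.2,[0,0,3],[0,0,0]],[0.4,[-1,-2,3],[0,0,0]],[1,[-1.6,-3.3,1],[0,0,0.026]],[1,[-1.8,-3.4,0],[0,0,0.026]],[1,[-1.8,-3.4,0],[0,0,0.026]],[1,[-1.8,-3.4,0],[0,0,0.026]],[1,[-1.8,-3.4,0],[0,0,0.026]],[1,[-1.8,-3.4,0],[0,0,0.026]],[1,[-1.8,-3.4,0],[0,0,0.026]],[1,[-1.8,-3.2,0],[0,0,0.026]],[1,[0,0,0],[0,0,0.022]]]'; python3 -m crank '[[1,[0,0,-1],[0.0157,-0.111,0]],[1,[0,0,-1],[0.0157,-0.111,0]],[1,[0,0,-1],[0.0157,-0.111,0]],[1,[0,0,-1],[0.0157,-0.111,0]],[1,[0,0,-1],[0.0157,-0.111,0]],[1,[0,0,-1],[0.0157,-0.111,0]],[1,[0,0,-1],[0.0157,-0.111,0]],[1,[0,0,0],[0,0,0]]]'; python3 b.py w9 guard_tab guard_hinge console
```

```text
clock: 11.95
position: [0.4281, -0.0376, 0.2433]
ee_rot: [0.465, 0.533, -0.466, 0.532]
ft_force: [0.6, -1.4, 0.3]
grip_width: -0.001
clock: 12.62
position: [0.439, -0.0313, 0.194]
ee_rot: [0.607, 0.374, -0.275, 0.645]
ft_force: [0.2, -0.5, 0.3]
grip_width: -0.002
12.6167 [ 0.439 -0.031  0.194] [[ 0.569  0.098 -0.816]
 [ 0.148 -0.989 -0.015]] [ 0.696 -0.485 -0.473  2.408 -0.707  0.691 -0.772]
guard_tab 0.69 [ 0.506 -0.019  0.083] [317 197]
guard_hinge 0.79 [ 0.619 -0.003  0.08 ] [318  95]
console 0.63 [ 0.578 -0.009  0.002] [319 163]
```

```bash
python3 -m crank '[[1,[1.5,0.2,-1],[0,0,0]],[1,[1.2,0.2,-2],[0,0,0]],[1,[0,0,-2],[0,0,0]],[1,[0,0,-2],[0,0,0]],[1,[0,0,-2],[0,0,0]],[1,[0,0,0],[0,0,0]]]'; python3 b.py w10
```

```text
clock: 13.32
position: [0.4663, -0.0253, 0.1404]
ee_rot: [0.605, 0.375, -0.274, 0.647]
ft_force: [0.2, -1.0, -0.4]
grip_width: -0.001
13.3167 [ 0.466 -0.025  0.14 ] [[ 0.569  0.098 -0.817]
 [ 0.153 -0.988 -0.013]] [ 1.074 -0.387 -0.865  2.415 -0.986  0.583 -0.52 ]
```

From the front the elbow joint hits its limit. I hook the tab from the -y side instead: untilt, then roll 45° about the console's x.

```bash
python3 -m crank '[[1,[0,-0.5,2],[-0.0157,0.102,0]],[1,[0,-1,2],[-0.0157,0.102,0]],[1,[0.5,-1.5,2],[-0.0157,0.102,0]],[1,[0.5,-1.5,0],[-0.0157,0.102,0]],[1,[1,-1.5,0],[-0.0157,0.102,0]],[1,[1,-1,0],[-0.0157,0.102,0]],[1,[1,0,0],[0.111,0.0156,0]],[1,[0.5,0,0],[0.111,0.0156,0]],[1,[0,0,0],[0.111,0.0156,0]],[1,[0,0,0],[0.111,0.0156,0]],[1,[0,0,0],[0.111,0.0156,0]],[1,[0,0,0],[0.111,0.0156,0]]]'; python3 -m crank '[[1,[0,0,0],[0.111,0.0156,0]],[1,[0,0,0],[0,0,0]]]'; python3 b.py w11 guard_tab
```

```text
clock: 14.37
position: [0.486, -0.0678, 0.1905]
ee_rot: [0.624, 0.658, -0.253, 0.337]
ft_force: [-0.3, 0.7, 0.2]
grip_width: 0.001
clock: 14.53
position: [0.4849, -0.07, 0.1869]
ee_rot: [0.642, 0.673, -0.222, 0.293]
ft_force: [-1.6, -1.6, -1.6]
grip_width: 0.0
14.5333 [ 0.485 -0.07   0.187] [[-0.005  0.734 -0.679]
 [ 0.109 -0.675 -0.73 ]] [ 1.405  0.731 -1.223  1.699 -0.124  1.364 -1.211]
guard_tab 0.89 [ 0.508 -0.02   0.079] [375 172]
guard_tab 0.68 [0.585 0.253 0.046] [245  75]
guard_tab 0.25 [0.399 0.159 0.003] [298 213]
```

```bash
python3 -m crank '[[1,[1,-0.5,-2],[0,0,0]],[1,[1,-0.5,-2.5],[0,0,0]],[1,[1,-0.5,-2.5],[0,0,0]],[1,[0,0,-2.5],[0,0,0]],[1,[0,0,-2.5],[0,0,0]],[1,[0,0,-1.5],[0,0,0]],[1,[0,0,0],[0,0,0]]]'; python3 b.py w12 guard_tab
```

```text
clock: 15.22
position: [0.5142, -0.0814, 0.0566]
ee_rot: [0.638, 0.673, -0.222, 0.3]
ft_force: [0.1, 0.1, 0.2]
grip_width: -0.002
15.2167 [ 0.514 -0.081  0.057] [[-0.005  0.727 -0.687]
 [ 0.121 -0.681 -0.722]] [ 1.267  0.924 -1.068  1.679  0.012  1.211 -1.147]
guard_tab 0.6 [ 0.508 -0.019  0.08 ] [217 229]
```

View pics/w12.png

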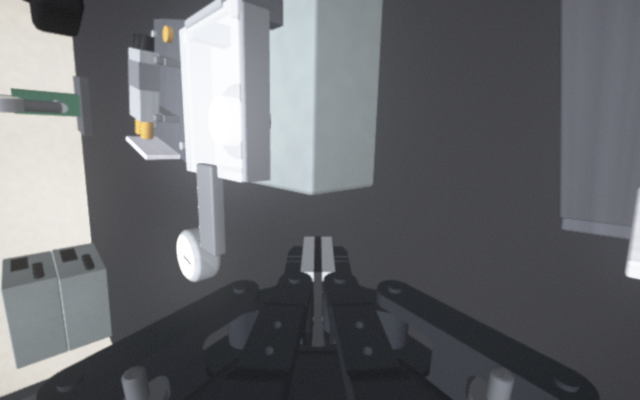

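The fingertip is at (317,240) and the tab at column 210, rows 165–253, so the finger is level with the tab's outer half. I slide it under.

```bash
python3 -m crank '[[1,[-0.1,0,-1],[0,0,0]],[1,[-0.2,1.4,0],[0,0,0]],[1,[-0.2,1.5,0],[0,0,0]],[1,[-0.2,1.5,0],[0,0,0]],[1,[-0.2,1.4,0],[0,0,0]],[1,[0,0,0],[0,0,0]]]'; python3 -m crank '[[1,[0,0,1],[0,0,0]],[1,[0,0,1],[0,0,0]],[1,[0,0,1],[0,0,0]],[1,[0,0,0],[0,0,0]]]'; python3 b.py w13 guard_tab
```

```text
clock: 15.82
position: [0.5054, -0.0216, 0.0494]
ee_rot: [0.639, 0.673, -0.219, 0.3]
ft_force: [0.6, -0.3, 0.6]
grip_width: 0.001
clock: 16.15
position: [0.5075, -0.0255, 0.0809]
ee_rot: [0.641, 0.671, -0.22, 0.3]
ft_force: [0.1, 0.5, 0.2]
grip_width: -0.001
16.15 [ 0.508 -0.026  0.081] [[ 0.002  0.728 -0.685]
 [ 0.122 -0.68  -0.723]] [ 1.271  0.86  -1.132  1.772 -0.036  1.143 -1.2  ]
guard_tab 0.76 [ 0.511 -0.017  0.108] [266 253]
```

The tab has risen to z≈0.108, so the hook works. I follow the arc.

```bash
python3 -m crank '[[1,[0.85,0.4,1.5],[0,0,0]],[1,[0.85,0.4,1.5],[0,0,0]],[1,[1.3,0.2,1.35],[0,0,0]],[1,[1.3,0.2,1.35],[0,0,0]],[1,[1.6,0.3,0.95],[0,0,0]],[1,[1.6,0.3,0.95],[0,0,0]],[1,[0,0,0],[0,0,0]]]'; python3 b.py w14 guard_tab guard_hinge
```

```text
clock: 16.83
position: [0.5845, -0.0041, 0.1587]
ee_rot: [0.641, 0.672, -0.218, 0.301]
ft_force: [0.2, 1.0, 0.6]
grip_width: -0.002
16.8333 [ 0.585 -0.004  0.159] [[ 0.002  0.73  -0.683]
 [ 0.125 -0.678 -0.724]] [ 1.123  0.841 -1.152  1.569 -0.068  1.248 -1.32 ]
guard_tab 0.72 [ 0.612 -0.002  0.198] [253 213]
guard_tab 0.68 [0.522 0.251 0.046] [245 199]
guard_hinge 0.76 [ 0.619 -0.001  0.076] [412 177]
```

```bash
python3 -m crank '[[1,[1.4,0.2,0],[0,0,0]],[1,[1.4,0.2,0],[0,0,0]],[1,[1.4,0.2,0],[0,0,0]],[1,[1.2,0.2,0],[0,0,0]],[1,[0,0,0],[0,0,0]],[1,[-2,-0.3,0],[0,0,0]],[1,[-3,-0.5,1],[0,0,0]],[1,[-3,-0.5,2],[0,0,0]],[1,[-3,-1,3],[0,0,0]],[1,[0,0,3],[0,0,0]],[1,[0,0,0],[0,0,0]]]'; python3 b.py w15 guard_tab guard_hinge button_top
```

```text
clock: 17.9
position: [0.5267, -0.0222, 0.2475]
ee_rot: [0.641, 0.671, -0.22, 0.301]
ft_force: [1.0, 1.4, -0.3]
grip_width: -0.0
17.9 [ 0.527 -0.022  0.248] [[ 0.004  0.728 -0.685]
 [ 0.121 -0.681 -0.723]] [ 1.315  0.684 -1.275  1.62  -0.166  1.374 -1.322]
guard_hinge 0.58 [ 0.621 -0.001  0.079] [460  96]
guard_hinge 0.15 [0.522 0.254 0.041] [293 154]
button_top 0.58 [ 0.576 -0.007  0.078] [454 150]
button_top 0.43 [0.584 0.254 0.045] [295 113]
```

```bash
python3 -m crank '[[1,[0.5,0.1,0],[-0.116,-0.0163,0]],[1,[0.5,0.1,0],[-0.116,-0.0163,0]],[1,[0.5,0.1,0],[-0.116,-0.0163,0]],[1,[0.5,0.2,0],[-0.116,-0.0163,0]],[1,[0,0.2,0],[-0.116,-0.0163,0]],[1,[0,0.2,0],[-0.116,-0.0163,0]],[1,[0,0,0],[-0.116,-0.0163,0]],[1,[0,0,0],[0,0,0]]]'; python3 b.py w16 button_top guard_tab
cat > f.py <<'E'
from h import *
np.set_printoptions(precision=3,suppress=True)
for c in ["scene","top"]:
    p=viewer.camera(c);save(p,c+"1.png")
    for t in ["button_top","guard_tab","guard_hinge","sensor_a_mid"]:
        for m in mark_of(t,p)[:3]:
            X=w(p,m["location"]);print(c,t,round(m["conf"],2),X,px(p,X).astype(int))
a=cv2.imread("pics/scene1.png")[80:280,200:440];b=cv2.imread("pics/w16.png")
cv2.imwrite("pics/comb.png",np.hstack([cv2.resize(a,(360,300)),cv2.resize(b,(440,300))]))
E
python3 f.py
```

```text
clock: 18.77
position: [0.5458, -0.0061, 0.2438]
ee_rot: [0.477, 0.513, -0.43, 0.569]
ft_force: [-1.0, 1.4, 0.5]
grip_width: -0.002
18.7667 [ 0.546 -0.006  0.244] [[ 0.103  0.001 -0.995]
 [ 0.174 -0.985  0.017]] [ 0.995  0.25  -1.21   1.698  0.265  1.26  -1.657]
button_top 0.89 [ 0.573 -0.009  0.075] [322 169]
guard_tab 0.21 [0.524 0.279 0.04 ] [ 63 165]
scene button_top 0.6 [ 0.566 -0.003  0.075] [305 186]
scene guard_tab 0.85 [0.671 0.006 0.186] [361 169]
scene guard_hinge 0.94 [ 0.621 -0.006  0.083] [329 198]
scene guard_hinge 0.24 [ 0.584  0.254 -0.002] [371 138]
scene sensor_a_mid 0.9 [0.58  0.272 0.042] [375 119]
scene sensor_a_mid 0.6 [ 0.808 -0.227  0.007] [355 374]
top guard_tab 0.98 [0.676 0.008 0.184] [316 146]
top guard_hinge 0.66 [ 0.62  -0.004  0.08 ] [321 180]
top sensor_a_mid 0.75 [0.583 0.267 0.044] [206 194]
top sensor_a_mid 0.64 [ 0.43  -0.258  0.014] [423 265]
top sensor_a_mid 0.6 [ 0.807 -0.222  0.012] [409 112]
```

View pics/comb.png

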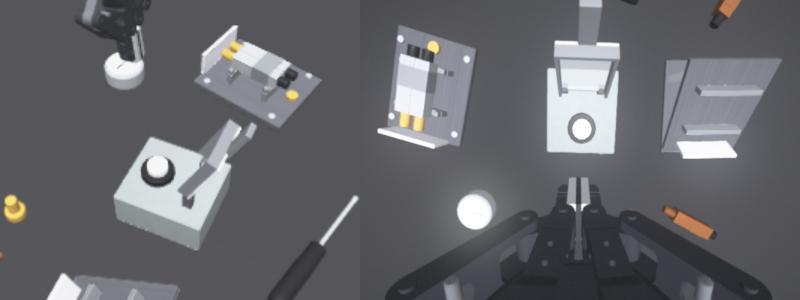

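Left: the guard stands open (tab at 117°) and the pair lies in the cradle. Right: the button at (581,128) in the combined picture is free. Next I press it.

```bash
python3 -m crank '[[1,[0.7,0,-2],[0,0.052,0]],[1,[0.7,-0.1,-3],[0,0.052,0]],[1,[0.7,-0.1,-3],[0,0,0]],[1,[0.1,0,-3],[0,0,0]],[1,[0,0,-2.5],[0,0,0]],[1,[0,0,-1],[0,0,0]],[1,[0,0,0],[0,0,0]]]'
```

```text
clock: 20.0
position: [0.5671, -0.0142, 0.0961]
ee_rot: [0.458, 0.543, -0.457, 0.536]
ft_force: [0.4, -0.1, -0.3]
grip_width: 0.003
```

```bash
python3 -m crank '[[1,[0.1,0.5,-1],[0,0,0]],[1,[0,0.1,-1],[0,0,0]],[1,[0,0,-0.4],[0,0,0]],[1,[0,0,-0.4],[0,0,0]],[1,[0,0,0],[0,0,0]]]'
```

```text
clock: 20.42
position: [0.57, -0.0075, 0.0713]
ee_rot: [0.458, 0.542, -0.456, 0.537]
ft_force: [-1.3, 2.3, 5.2]
grip_width: 0.005
```

```bash
python3 -m crank '[[1,[0,0,-0.3],[0,0,0]],[1,[0,0,0],[0,0,0]],[1,[0,0,0],[0,0,0]]]'; python3 -m crank '[[1,[0,0,-0.3],[0,0,0]],[1,[0,0,0],[0,0,0]],[1,[0,0,0],[0,0,0]]]'
```

```text
clock: 20.67
position: [0.5702, -0.0074, 0.0706]
ee_rot: [0.458, 0.541, -0.456, 0.538]
ft_force: [-14.1, -0.9, 34.1]
grip_width: -0.004
clock: 20.92
position: [0.5704, -0.0073, 0.07]
ee_rot: [0.458, 0.541, -0.456, 0.538]
ft_force: [-25.5, -3.5, 62.8]
grip_width: -0.001
```

The force is stiff below z≈0.071. I check that this is the bottom by backing off in small steps and reading the spring.

```bash
for k in 1 2 3 4 5 6; do python3 -m crank '[[1,[0,0,0.25],[0,0,0]],[1,[0,0,0],[0,0,0]]]' | egrep "position|force"; done
```

```text
position: [0.5702, -0.0074, 0.0705]
ft_force: [-17.0, -0.1, 39.9]
position: [0.5701, -0.0075, 0.071]
ft_force: [-2.6, 1.7, 14.0]
position: [0.5701, -0.0076, 0.0729]
ft_force: [-0.3, 2.1, 3.2]
position: [0.5699, -0.0079, 0.0749]
ft_force: [0.4, 1.5, 2.9]
position: [0.5695, -0.0083, 0.0769]
ft_force: [0.0, 0.1, 1.7]
position: [0.5693, -0.0085, 0.0792]
ft_force: [-0.2, 1.1, -0.3]
```

The spring spans about 0.0712 to 0.078, roughly 6 mm and 5 N falling to 0, so the button was at its bottom. I retreat.

```bash
python3 -m crank '[[1,[-0.2,0,2],[0,0,0]],[1,[-0.5,0,3],[0,0,0]],[1,[-1,0,3],[0,0,0]],[1,[-1,0,3],[0,0,0]],[1,[-1,0,2],[0,0,0]],[1,[0,0,0],[0,0,0]],[1,[0,0,0],[0,0,0]]]'; python3 f.py | egrep "tab|hinge|sensor|button"
```

```text
clock: 22.5
position: [0.5326, -0.0087, 0.2098]
ee_rot: [0.458, 0.541, -0.456, 0.538]
ft_force: [-0.6, -0.2, 0.0]
grip_width: 0.004
scene button_top 0.63 [ 0.565 -0.004  0.077] [304 186]
scene guard_tab 0.76 [0.674 0.007 0.186] [364 169]
scene guard_tab 0.51 [ 0.638 -0.213 -0.002] [273 311]
scene guard_hinge 0.78 [ 0.621 -0.002  0.081] [330 197]
scene sensor_a_mid 0.87 [ 0.807 -0.229  0.009] [354 374]
scene sensor_a_mid 0.68 [ 0.433 -0.256  0.013] [169 268]
scene sensor_a_mid 0.53 [0.581 0.271 0.042] [376 119]
top guard_tab 0.57 [0.673 0.006 0.182] [317 148]
top sensor_a_mid 0.81 [ 0.433 -0.254  0.012] [421 263]
top sensor_a_mid 0.78 [ 0.807 -0.223  0.011] [409 112]
top sensor_a_mid 0.59 [0.577 0.264 0.044] [207 197]
```

```bash
python3 -c "
from workcell import manip
print(manip.hand_in())"
```

```text
the job is handed in; nothing more can be done
None
```

I moved both sensors off the rack in one grasp and set them in the cradle. I then flipped the guard open, pressed the start button to its bottom, and handed the job in at about 22.6 s. The hand-in gives no verdict.

**Sensors:** The wrist camera showed the pair flat on both bars between the cheeks, noses to the end plate. The last camera fixes put the detected sensor at z ≈ 0.042–0.044 m. That sensor is about 1 cm to the side of the cradle's middle, inside the 21 mm limit. The network reported only one sensor of the pair in its last pass; I saw both in the pictures before the button press, but not after it.

**Guard:** The tab stands at about 117° (2.0 rad), against its stop, and did not move when I pressed the button.

**Button:** The readings on backing off showed a spring of about 6 mm, from roughly 5 N to 0, so it was fully down. I pressed to about 63 N in z (68 N in all) with the fingertips to make sure. The network put the button's top at z ≈ 0.077 m afterwards, so it has sprung back.

**What disagreed:**
- Hooking the guard from the front failed because joint 4 reached its limit, so I lifted the tab from the side instead.
- The network's button position varied by up to 1 cm between cameras; I used about (0.570, -0.008).
- I never measured the gauge, adapter and screwdriver again at the end, but nothing touched them as far as I could see.

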